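# Close up the parts case

### The job

Get the green parts case ready to go: with the fingertips, first push the upright aluminium flap all the way down flat over the packed bracket, and only then swing the green cover over it until it is fully shut. Push only: pick nothing up, and leave the bracket in the case and the loose bracket, oil can and scraper on the bench where they are. Finish with the arm clear of everything.

Things in the scene. Friction and masses are not known exactly. Their poses are not given: they have to be found in the camera images.
- case: lime-green open plastic case, fixed on a grey plinth of the same outline, 4 to 34 mm high (differs between starts); 180 x 200 x 90 mm outside (x, y, z), walls 5 mm. Origin: centre of its underside, on the plinth. Its z is up; its +y side (to the robot's left, give or take its yaw of up to 0.4 rad) carries the cover's hinge, its -y side the flap's hinge; both hinge lines run along its x
- flap_hinge (a point): middle of the flap's hinge line, just inside the case's -y wall: (0, -92, 80) mm in the case frame, fixed to the case; same axes as the case
- flap_edge (a point): middle of the flap's free edge (mid thickness), 110 mm from its hinge; moves with the flap. The flap is a flat aluminium plate, 150 mm wide along case x, 110 mm long, 4 mm thick (2 mm either side of the hinge plane), with a yellow strip along the free edge
- flap (a joint): angle of the flap, rad: 0 = folded flat (pointing to case +y, level, 10 mm under the rim, its lower stop), 1.57 = upright, larger leans outwards over the case's -y wall; stop at 1.9. Starts between 1.4 and 1.75. A stiff hinge: it stays where it is left and takes about 1 to 3 N at the free edge to move
- cover_hinge (a point): middle of the cover's hinge line, on the case's +y rim: (0, 100, 90) mm in the case frame, fixed to the case; same axes as the case
- cover_edge (a point): middle of the cover's free edge (mid thickness), 205 mm from its hinge; moves with the cover. The cover is a flat lime-green plate, 190 mm wide along case x, 205 mm long, 8 mm thick; its outer face is 8 mm outside the hinge plane, its inner face lies in it. A flat white label is on the outer face
- cover (a joint): angle of the cover, rad: 0 = shut, level on the rim (outer face 98 mm above the case underside, its stop), 1.57 = upright over the case's +y wall, larger leans away from the case; stop at 2.05. Starts between 1.6 and 1.9. A stiff hinge: it stays where it is left and takes about 1 to 5 N near the free edge to move.
- packed_part: U-shaped machined aluminium bracket, 70 x 45 x 45 mm, 0.15 kg, loose on the case's floor (5 mm above its underside), under where the flap comes down with 24 mm to spare. Origin: centre of its underside. To be left alone
- bench_part: the same kind of bracket, 70 x 45 x 45 mm, standing loose on the bench beside the case. Origin: centre of its underside. To be left alone
- oil_can: blue can with a pale label, diameter 52 mm, 100 mm high, standing on the bench beside the case. Origin: centre of its underside. To be left alone
- scraper: hand scraper with an orange handle, 150 mm long, lying on the bench along its own x, handle to -x. To be left alone. Bench bracket, can and scraper swap places between starts: one each on the +x, +y and -y side of the case, 170 to 260 mm from its middle

How it is judged:
On the way, in this order (a step that is already met when the one before it is completed fails the run):
1. the flap is folded flat (within 0.07 rad) while the cover is still open (over 1.0 rad) (value of joint flap below 0.07 rad and value of joint cover above 1 rad), for 0.2 s.
2. the cover is shut (within 0.05 rad) over the folded flap (value of joint flap below 0.07 rad and value of joint cover below 0.05 rad), for 0.2 s.
At the end, for the whole second after the job is handed in: The flap lies within 0.07 rad of flat and the cover within 0.05 rad of shut, at rest; the packed bracket, the bench bracket, the can and the scraper are at rest within 20 mm of where they stood (all of step 2 and velocity of joint cover between -0.05 and 0.05 rad/s and distance of each of bench_part, oil_can, scraper, packed_part from where it was at the start of the episode below 0.02 m and linear speed of each of bench_part, oil_can, scraper, packed_part below 0.05 m/s); the robot touches nothing.
It fails at once if the cover is swung in (below 1.0 rad) before the flap is down (below 0.25 rad) (value of joint cover below 1 rad and value of joint flap above 0.25 rad).
It fails at once if the bracket in the case is lifted or shifted by more than 20 mm (distance of packed_part from where it was at the start of the episode above 0.02 m).
It fails at once if the loose bracket on the bench is lifted, carried or shifted by more than 20 mm (distance of bench_part from where it was at the start of the episode above 0.02 m).
It fails at once if the scraper is lifted, carried or shifted by more than 20 mm (distance of scraper from where it was at the start of the episode above 0.02 m).
It fails at once if the oil can is lifted, tipped over or shifted by more than 20 mm (distance of oil_can from where it was at the start of the episode above 0.02 m or angle between oil_can's own z axis and vertical above 0.3 rad).
It also fails if it takes over 54 s, if anything falls off the work surface, if the arm or the gripper's body presses on something with over 40 N, if the wrist force passes 120 N, or if a joint passes its speed limit or range.

### The arm

A 7-joint arm with a two-finger parallel gripper is mounted at the origin on the work surface. World frame = base frame: x ahead of the robot, y to its left, z up, the work surface at z = 0. Lengths are in m, angles in rad, forces in N, time in s.
With the tool pointing down it reaches from about 0.4 to 0.875 m from the base axis. Payload 4.4 kg.
Tool frame: the origin (TCP) lies at the very end of the fingers, on their centre line; the grasp point (between the pads) lies 19 mm behind it (robot.hold_point_z is the distance from the TCP to the grasp point, in m); z points along the fingers, y is the line along which they close (so a half turn about z gives the same grasp; the last joint's range is limited). The gripper opens to 85 mm and grips with 20 to 120 N. Pads are 22 mm wide; open, the fingers measure 114 mm over their backs; the gripper's body (76 mm by 85 mm) begins 54 mm behind the grasp point. The pads swing forward as they close: fully open they stand 13 mm farther back than shut.
Start: joints at [1.071, 0.628, 0.038, 1.517, -0.027, 0.996, -0.02], TCP at [0.273, -0.59, 0.231] pointing down, gripper open.
Joint ranges: [-3.06, 3.06], [-0.37, 2.12], [-1.25, 1.32], [0.18, 2.47], [-1.1, 4.24], [0.23, 1.98], [-2.94, 2.94]. Speed limits (rad/s): [2.57, 2.57, 3.14, 3.14, 3.14, 3.14, 3.14].

### API

Orientations are given as a 3x3 rotation matrix whose columns are the frame's x, y, z axes.
In Python, from bench import monitor, eyes, sign_off, robot gives the robot as it stands.
- The arm moves only by the tool drive_tool, never from a script. Its argument "increments" is a list of rows, each a list of 7 numbers: the shift along the tool's x, y, z in a scale on which 1.0 is 0.5 m, then the turn, a rotation vector about the tool's x, y, z in a scale on which 1.0 is pi rad, then the finger opening in m, from 0 to 0.0854. In form: [[tx, ty, tz, rx, ry, rz, gripper], ...]. A call has 1 to 5 rows; each row is the pose to reach, as a shift and turn from the pose commanded when the call began, along the tool's axes at that moment; what a row does not reach only later rows make up. A row lasts 1/12 s, in which the tool goes at most 41.7 mm and 7.16 degrees, less where a joint would pass 70% of its speed; a pose out of reach is approached as far as the arm can. No shift or turn number may pass 1 either way. A call with a gripper value outside its range is refused whole. The fingers move at their own pace and stop on an object; "grip_force" is the grip in N (left out, the last holds). Time passes only in rows, so rows that repeat a pose let the fingers close. It gives the time, the measured TCP pose, the force, the opening and the grip force at its end, in the units of the state.
- monitor.state(): the state, without advancing time (a new reading comes with each control period).
- eyes.camera(name): name is "side" or "top" or "wrist"; returns the picture (384x512x3 uint8, blue, green, red); there is no depth.
- eyes.camera_model(name): a dict with "mtx" (3x3 intrinsics, pixels), "xyz" and "attitude" of the camera in the world. Camera axes: x right, y down, z forward; pixel columns grow to the right and rows downward; lengths in m; the calibration is good to about 2 mm. A picture is of the moment at which its call begins: read the wrist's pose just before it. camera_model takes no time and is no camera call; for the wrist camera it gives the pose at the moment of the call.
- sign_off(): hands the job in; it is judged then, once.
The state is a dict: "time": time; "qpos": joint angles; "joint_velocities": joint speeds; "joint_torque": joint torques, N m; "tool_pos": TCP position; "eef_rot": TCP orientation; "force": force on the tool from outside, world axes, zero at the start; "wrist_torque": the same for the moment, N m; "grip_width": finger opening in m; "grip_force": force on a finger pad.
Only numpy, scipy, OpenCV 4.12 (cv2) and the standard library are available. Lean on these libraries where they do the work, as an engineer would, in place of code of your own. Each camera call takes 0.05 s, during which the arm holds its last target. There are 200 camera calls.

## Working session

There is one attempt and no reset: what is moved stays moved. The work goes in short steps, Python scripts to look and compute and a tool call to move; the robot and the scene stay as the last step left them, time stands still between calls to the robot, and variables do not carry over. Pictures are saved under pics/ and viewed, at most 10 in all, crops included, and the job is handed in when it is done.

Besides the shell and the picture viewer there is one more tool, called by a JSON object that holds its "method" and its "body". drive_tool: Moves the arm, as the interface text tells. Its arguments: {"type":"object","properties":{"increments":{"type":"array"},"grip_force":{"type":"number"}},"required":["increments"]}

```bash
mkdir -p pics; ls; python3 - <<'E'
from bench import monitor, eyes, robot
import cv2,numpy as np
np.set_printoptions(precision=4,suppress=True)
for n in ("side","top"):
    cv2.imwrite(f"pics/{n}0.png",eyes.camera(n)); m=eyes.camera_model(n); print(n,m)
s=monitor.state(); print(s["time"],s["tool_pos"],s["eef_rot"],s["grip_width"])
E
```

```text
pics
side {'mtx': array([[461.3538,   0.    , 249.5979],
       [  0.    , 461.3538, 188.5434],
       [  0.    ,   0.    ,   1.    ]]), 'xyz': array([1.4003, 0.4518, 1.0883]), 'attitude': array([[-0.496 ,  0.6386, -0.5884],
       [ 0.8683,  0.3676, -0.3329],
       [ 0.0037, -0.676 , -0.7369]])}
top {'mtx': array([[363.76  ,   0.    , 250.1667],
       [  0.    , 363.76  , 190.726 ],
       [  0.    ,   0.    ,   1.    ]]), 'xyz': array([0.4529, 0.0453, 0.9337]), 'attitude': array([[ 0.0244, -0.9848,  0.1718],
       [-0.9994, -0.0284, -0.0211],
       [ 0.0257, -0.1712, -0.9849]])}
0.1 [ 0.273  -0.5893  0.2305] [[ 0.9074  0.4203 -0.0007]
 [ 0.4203 -0.9074  0.0015]
 [-0.     -0.0017 -1.    ]] 0.08547400893635139
```

View pics/side0.png

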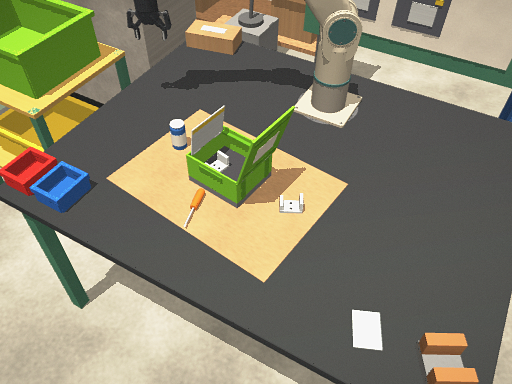

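View pics/top0.png

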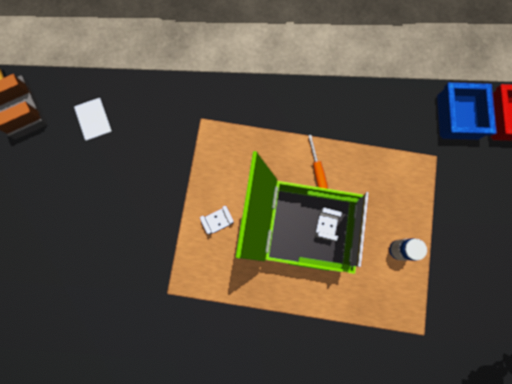

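The case is at about (310,225) in the top view and (230,165) in the side view. The can is on its -y side, the bracket on +y and the scraper on +x. The flap is upright and the cover is open. Next I'll take zoomed crops to pick corners.

```bash
python3 - <<'E'
import cv2,numpy as np
def crop(n,x0,y0,w,h,k):
    im=cv2.imread(f"pics/{n}0.png")[y0:y0+h,x0:x0+w]
    im=cv2.resize(im,None,fx=k,fy=k,interpolation=cv2.INTER_CUBIC)
    for i in range(0,w,10): cv2.line(im,(i*k,0),(i*k,6 if i%50 else 14),(0,0,255),1); 
    for i in range(0,w,20): cv2.putText(im,str(x0+i),(i*k,24),0,.35,(0,0,255),1)
    for j in range(0,h,10):
        cv2.line(im,(0,j*k),(6,j*k),(0,0,255),1); cv2.putText(im,str(y0+j),(8,j*k+4),0,.35,(0,0,255),1)
    cv2.imwrite(f"pics/{n}0c.png",im)
crop("top",230,145,150,112+20,4.0.__int__()); crop("side",175,95,130,115,5)
E
```

```text
(no output)
```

View pics/top0c.png

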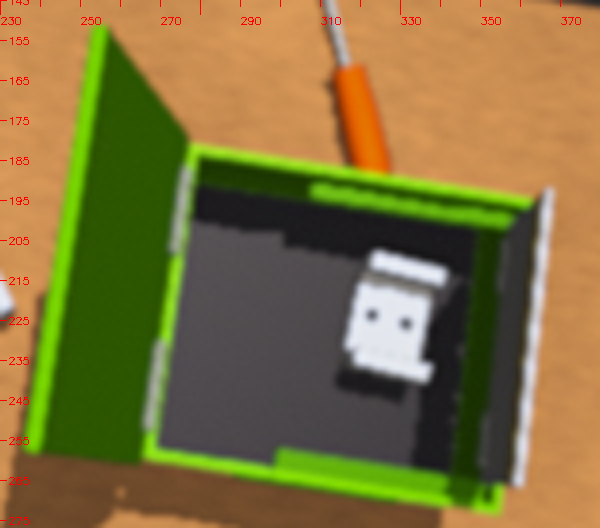

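View pics/side0c.png

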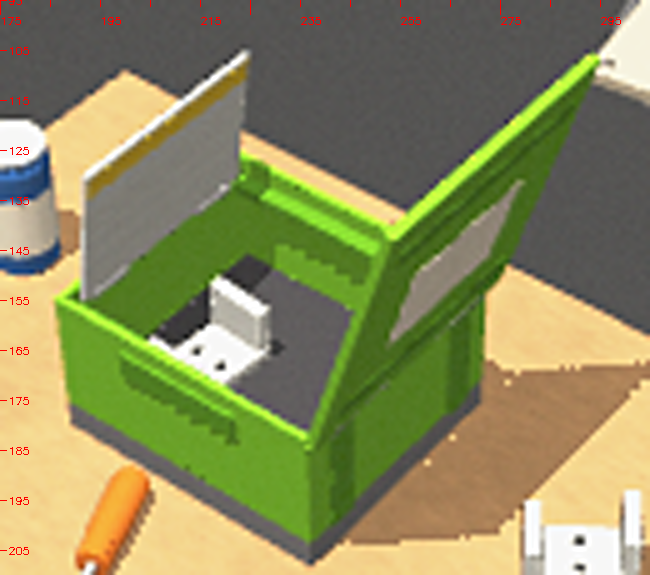

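Case rim, flap edge and cover edge corners are clear in both crops. Now I'll triangulate them.

```bash
cat > h.py <<'E'
import numpy as np
from bench import eyes
np.set_printoptions(precision=4,suppress=True)
def ray(n,p):
    m=eyes.camera_model(n); d=m["attitude"]@np.linalg.solve(m["mtx"],[p[0],p[1],1.]); return m["xyz"],d/np.linalg.norm(d)
def tri(a,b):
    A=np.zeros((3,3));y=np.zeros(3);R=[ray("top",a),ray("side",b)]
    for o,d in R: P=np.eye(3)-np.outer(d,d);A+=P;y+=P@o
    x=np.linalg.solve(A,y); return x,max(np.linalg.norm((np.eye(3)-np.outer(d,d))@(x-o)) for o,d in R)
def plane(n,p,z):
    o,d=ray(n,p); return o+d*(z-o[2])/d[2]
E
python3 - <<'E'
from h import *
T=lambda u,v:(230+(u-1.5)/4,145+(v-1.5)/4); S=lambda u,v:(175+(u-2)/5,95+(v-2)/5)
P={}
for k,a,b in [("rim+x-y",(535,198),(57,298)),("rim+x+y",(192,145),(312,443)),("rim-x-y",(502,508),(262,165)),
 ("flap+x",(548,190),(85,180)),("flap-x",(519,484),(248,53)),("cov+x",(100,28),(395,232)),("cov-x",(30,452),(598,58))]:
    P[k],e=tri(T(*a),S(*b)); print(k,P[k],"err",round(e,4))
print("rim-x+y@z", plane("top",T(145,460),P["rim+x+y"][2]))
print("plinth corner",plane("side",S(312,562),0))
for k in ("rim+x-y","rim-x-y","flap+x","cov+x"):pass
print("lens: x",np.linalg.norm(P["rim+x-y"]-P["rim-x-y"]),"y",np.linalg.norm(P["rim+x-y"]-P["rim+x+y"]),"flapw",np.linalg.norm(P["flap+x"]-P["flap-x"]),"covw",np.linalg.norm(P["cov+x"]-P["cov-x"]))
z=np.mean([P[k][2] for k in("rim+x-y","rim+x+y","rim-x-y")]);print("rim z",z)
R={"+-":plane("top",T(535,198),z),"++":plane("top",T(192,145),z),"--":plane("top",T(502,508),z),"-+":plane("top",T(145,460),z)}
ex=(R["+-"]+R["++"]-R["--"]-R["-+"]);ey=(R["++"]+R["-+"]-R["+-"]-R["--"])
yaw=np.arctan2(ex[1]-ey[0],ex[0]+ey[1]);c=sum(R.values())/4;print("c",c,"yaw",yaw,np.arctan2(ex[1],ex[0]),np.arctan2(-ey[0],ey[1]),np.linalg.norm(ex)/2,np.linalg.norm(ey)/2)
Rm=np.array([[np.cos(yaw),-np.sin(yaw),0],[np.sin(yaw),np.cos(yaw),0],[0,0,1]]);o=np.r_[c[:2],z-.09]
for k in P: print(k,"case frame",Rm.T@(P[k]-o))
for n,p in [("can bottom",(401,253)),("bracket",(217,221)),("scr",(320,175))]:
    q=plane("top",p,0.0);print(n,q,Rm.T@(q-o))
E
```

```text
rim+x-y [ 0.5949 -0.2315  0.1133] err 0.0019
rim+x+y [ 0.6206 -0.0336  0.1113] err 0.0018
rim-x-y [ 0.417  -0.2024  0.1056] err 0.01
flap+x [ 0.5831 -0.2071  0.2088] err 0.0006
flap-x [ 0.4357 -0.187   0.2114] err 0.001
cov+x [0.632  0.0267 0.3096] err 0.0011
cov-x [0.4465 0.0515 0.3053] err 0.0004
rim-x+y@z [ 0.4419 -0.0111  0.1113]
plinth corner [ 0.6179 -0.0353  0.    ]
lens: x 0.18042330653357677 y 0.19964225640451422 flapw 0.14876800112593258 covw 0.1872280075632663
rim z 0.11005857512663451
c [ 0.52   -0.123   0.1101] yaw -0.124930881075225 -0.13378011658044053 -0.11702447011304118 0.17939083355496402 0.20078232227834786
rim+x-y case frame [ 0.0879 -0.0984  0.0932]
rim+x+y case frame [0.0887 0.1013 0.0913]
rim-x-y case frame [-0.0923 -0.0916  0.0855]
flap+x case frame [ 0.0731 -0.0756  0.1888]
flap-x case frame [-0.0756 -0.074   0.1913]
cov+x case frame [0.0925 0.1625 0.2896]
cov-x case frame [-0.0947  0.1639  0.2852]
can bottom [ 0.4653 -0.3645  0.    ] [-0.0241 -0.2464 -0.0201]
bracket [0.5346 0.1083 0.    ] [-0.0143  0.2313 -0.0201]
scr [ 0.6632 -0.158   0.    ] [ 0.1465 -0.0169 -0.0201]
```

Sizes agree with the text (rim 180 x 200 mm, flap about 149 mm wide, cover about 187 mm wide). The case is at (0.520, -0.123), yaw -0.125, with the rim at z ≈ 0.1115. The flap is at about 1.42 rad and the cover at about 1.87 rad. First move: align the tool with the case, close the fingers and lift.

The manual's scale: shifts go in shares of 0.5 m and turns go in shares of pi rad. Converting my numbers, -0.05 m / 0.5 = -0.1, -0.04 m / 0.5 = -0.08, 0.56 rad / 3.1416 = 0.1783.

{"method": "drive_tool", "body": {"increments": [[0, 0, -0.04, 0, 0, 0.0357, 0], [0, 0, -0.08, 0, 0, 0.0713, 0], [0, 0, -0.1, 0, 0, 0.107, 0], [0, 0, -0.1, 0, 0, 0.1426, 0], [0, 0, -0.1, 0, 0, 0.1783, 0]]}}

```text
time: 0.52
tool_pos: [0.2734, -0.59, 0.2819]
eef_rot: [[0.991, -0.131, 0.001], [-0.131, -0.991, -0.001], [0.001, 0.001, -1.0]]
force: [-0.5, -0.2, -0.6]
grip_width: 0.0256
grip_force: 0.0
```

```bash
cat >> h.py <<'E'
yaw=-0.125; Rc=np.array([[np.cos(yaw),-np.sin(yaw),0],[np.sin(yaw),np.cos(yaw),0],[0,0,1]]); O=np.array([.520,-.123,.0215])
def show(*targets):
    from bench import monitor
    s=monitor.state(); R=np.array(s["eef_rot"]); p=np.array(s["tool_pos"])
    print("t",s["time"],"case tcp",Rc.T@(p-O),"F",np.array(s["force"]),"w",s["grip_width"]); print("toolR in case",(Rc.T@R).round(3).tolist())
    for t in targets: print(t,"->",R.T@(O+Rc@np.array(t)-p))
E
python3 -c "
from h import *
show((0,-.14,.21),(0,-.14,.165),(0,-.09,.165))"
```

```text
t 0.5167 case tcp [-0.1865 -0.4941  0.2604] F [-0.5121 -0.2299 -0.5642] w 0.025641221488369458
toolR in case [[1.0, -0.007, 0.001], [-0.007, -1.0, -0.001], [0.001, 0.001, -1.0]]
(0, -0.14, 0.21) -> [ 0.1841 -0.3554  0.0503]
(0, -0.14, 0.165) -> [ 0.184  -0.3554  0.0953]
(0, -0.09, 0.165) -> [ 0.1837 -0.4054  0.0953]
```

To row units: -0.16 m / 0.5 = -0.32, -0.128 m / 0.5 = -0.256.

{"method": "drive_tool", "body": {"increments": [[0.034, -0.064, 0, 0, 0, 0, 0], [0.068, -0.128, 0, 0, 0, 0, 0], [0.102, -0.192, 0, 0, 0, 0, 0], [0.136, -0.256, 0, 0, 0, 0, 0], [0.17, -0.32, 0, 0, 0, 0, 0]]}}

```text
time: 0.93
tool_pos: [0.3783, -0.44, 0.2809]
eef_rot: [[0.992, -0.126, -0.0], [-0.126, -0.992, 0.001], [-0.001, -0.001, -1.0]]
force: [1.2, -0.8, -0.4]
grip_width: 0.0
grip_force: 0.0
```

To row units: -0.18 m / 0.5 = -0.36, -0.15 m / 0.5 = -0.3.

{"method": "drive_tool", "body": {"increments": [[0.04, -0.076, 0, 0, 0, 0, 0], [0.08, -0.152, 0.02, 0, 0, 0, 0], [0.12, -0.228, 0.04, 0, 0, 0, 0], [0.16, -0.3, 0.06, 0, 0, 0, 0], [0.194, -0.36, 0.1, 0, 0, 0, 0]]}}

```text
time: 1.35
tool_pos: [0.4962, -0.2768, 0.2344]
eef_rot: [[0.992, -0.125, 0.003], [-0.125, -0.992, -0.001], [0.003, 0.0, -1.0]]
force: [0.3, -0.8, -1.4]
grip_width: 0.0001
grip_force: 0.0
```

```bash
python3 -c "
from h import *
show((0,-.14,.165))"
```

```text
t 1.35 case tcp [-0.0044 -0.1556  0.2129] F [ 0.2571 -0.7587 -1.3936] w 9.848736835772557e-05
toolR in case [[1.0, -0.0, 0.003], [-0.0, -1.0, -0.0], [0.003, 0.0, -1.0]]
(0, -0.14, 0.165) -> [ 0.0043 -0.0156  0.0479]
```

To row units: -0.05 m / 0.5 = -0.1, 0.045 m / 0.5 = 0.09.

{"method": "drive_tool", "body": {"increments": [[0.006, 0, 0.046, 0, 0, 0, 0], [0.006, -0.01, 0.09, 0, 0, 0, 0], [0.006, -0.04, 0.09, 0, 0, 0, 0], [0.006, -0.07, 0.09, 0, 0, 0, 0], [0.006, -0.1, 0.09, 0, 0, 0, 0]]}}

```text
time: 1.77
tool_pos: [0.5028, -0.2288, 0.1876]
eef_rot: [[0.992, -0.126, -0.002], [-0.126, -0.992, 0.001], [-0.002, -0.0, -1.0]]
force: [-0.2, 0.3, -0.0]
grip_width: 0.0001
grip_force: 0.0
```

```bash
python3 -c "
from h import *
show((0,-.076,.1646),(0,-.06,.157),(0,-.045,.146),(0,-.033,.1325))"
```

```text
t 1.7667 case tcp [-0.0039 -0.1071  0.1661] F [-0.1558  0.3376 -0.0441] w 8.281272849828795e-05
toolR in case [[1.0, -0.002, -0.002], [-0.002, -1.0, 0.0], [-0.002, -0.0, -1.0]]
(0, -0.076, 0.1646) -> [ 0.0038 -0.0311  0.0015]
(0, -0.06, 0.157) -> [ 0.0038 -0.0471  0.0091]
(0, -0.045, 0.146) -> [ 0.0038 -0.0621  0.0201]
(0, -0.033, 0.1325) -> [ 0.0038 -0.0741  0.0336]
```

To row units: -0.07 m / 0.5 = -0.14, 0.001 m / 0.5 = 0.002.

{"method": "drive_tool", "body": {"increments": [[0.006, -0.03, 0, 0, 0, 0, 0], [0.006, -0.058, 0.002, 0, 0, 0, 0], [0.006, -0.088, 0.016, 0, 0, 0, 0], [0.006, -0.116, 0.036, 0, 0, 0, 0], [0.006, -0.14, 0.06, 0, 0, 0, 0]]}}

```text
time: 2.18
tool_pos: [0.516, -0.1599, 0.1589]
eef_rot: [[0.992, -0.126, 0.002], [-0.126, -0.992, -0.0], [0.002, 0.0, -1.0]]
force: [1.0, 0.7, 2.9]
grip_width: -0.0001
grip_force: 1.0
```

```bash
python3 -c "
from h import *
show((0,-.024,.117),(0,-.018,.1),(0,-.016,.082))
import cv2;cv2.imwrite('pics/s1.png',cv2.resize(eyes.camera('side')[70:220,150:320],None,fx=3,fy=3))"
```

```text
t 2.1833 case tcp [ 0.0006 -0.0371  0.1374] F [1.0307 0.6735 2.9311] w -7.153767286022293e-05
toolR in case [[1.0, -0.001, 0.002], [-0.001, -1.0, -0.0], [0.002, 0.0, -1.0]]
(0, -0.024, 0.117) -> [-0.0007 -0.0131  0.0204]
(0, -0.018, 0.1) -> [-0.0007 -0.0191  0.0374]
(0, -0.016, 0.082) -> [-0.0008 -0.0211  0.0554]
```

View pics/s1.png

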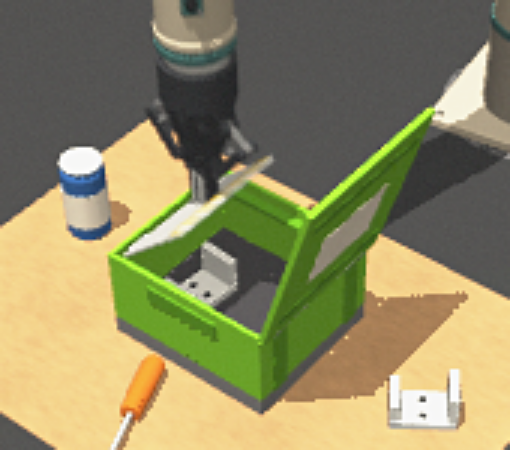

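The flap (crop around (200,205)) is now folding inwards under the fingertips at about 0.65 rad, and nothing else has moved. I'll continue down.

To row units: 0.053 m / 0.5 = 0.106, -0.018 m / 0.5 = -0.036.

{"method": "drive_tool", "body": {"increments": [[0, -0.014, 0.02, 0, 0, 0, 0], [0, -0.024, 0.044, 0, 0, 0, 0], [0, -0.032, 0.068, 0, 0, 0, 0], [0, -0.036, 0.09, 0, 0, 0, 0], [0, -0.038, 0.106, 0, 0, 0, 0]]}}

```text
time: 2.65
tool_pos: [0.5179, -0.1418, 0.1049]
eef_rot: [[0.992, -0.126, 0.0], [-0.126, -0.992, -0.0], [0.0, 0.0, -1.0]]
force: [-6.2, 0.8, 52.6]
grip_width: -0.0001
grip_force: 29.9
```

To row units: 0.006 m / 0.5 = 0.012, 0.003 m / 0.5 = 0.006.

{"method": "drive_tool", "body": {"increments": [[0, 0, 0.006, 0, 0, 0, 0], [0, 0, 0.012, 0, 0, 0, 0], [0, 0, 0.012, 0, 0, 0, 0]]}}

```text
time: 2.9
tool_pos: [0.518, -0.1419, 0.105]
eef_rot: [[0.992, -0.127, 0.003], [-0.127, -0.992, 0.001], [0.002, -0.001, -1.0]]
force: [-11.0, 5.0, 50.0]
grip_width: -0.0002
grip_force: 25.4
```

```bash
python3 -c "
from h import *
show((0,-.016,.082))"
```

```text
t 2.9 case tcp [ 0.0004 -0.019   0.0835] F [-10.9549   5.0298  50.0428] w -0.0001726201864732651
toolR in case [[1.0, -0.002, 0.002], [-0.002, -1.0, 0.001], [0.002, -0.001, -1.0]]
(0, -0.016, 0.082) -> [-0.0004 -0.003   0.0015]
```

A hard stop at 50 N with the tip at flap-top height means the flap is flat. I'll rise straight up.

To row units: -0.19 m / 0.5 = -0.38, -0.15 m / 0.5 = -0.3.

{"method": "drive_tool", "body": {"increments": [[0, 0, -0.06, 0, 0, 0, 0], [0, 0, -0.14, 0, 0, 0, 0], [0, 0, -0.22, 0, 0, 0, 0], [0, 0, -0.3, 0, 0, 0, 0], [0, 0, -0.38, 0, 0, 0, 0]]}}

```text
time: 3.32
tool_pos: [0.5167, -0.1424, 0.2914]
eef_rot: [[0.992, -0.127, -0.001], [-0.127, -0.992, -0.0], [-0.0, 0.0, -1.0]]
force: [0.7, 0.5, 0.1]
grip_width: -0.0002
grip_force: 0.0
```

To row units: -0.065 m / 0.5 = -0.13, -0.06 m / 0.5 = -0.12.

{"method": "drive_tool", "body": {"increments": [[0, 0, -0.06, 0, 0, 0, 0], [0, 0, -0.12, 0, 0, 0, 0], [0, 0, -0.13, 0, 0, 0, 0]]}}

```text
time: 3.57
tool_pos: [0.5196, -0.1432, 0.3598]
eef_rot: [[0.992, -0.127, 0.009], [-0.127, -0.992, -0.002], [0.009, 0.001, -1.0]]
force: [1.3, -0.1, -0.4]
grip_width: -0.0001
grip_force: 0.0
```

```bash
python3 -c "
from h import *
show((0,.22,.33),(0,.22,.25))
import cv2;cv2.imwrite('pics/s2.png',cv2.resize(eyes.camera('side')[50:220,150:320],None,fx=3,fy=3))"
```

```text
t 3.5667 case tcp [ 0.0021 -0.0201  0.3383] F [ 1.3235 -0.0633 -0.3651] w -0.0001336993919617484
toolR in case [[1.0, -0.003, 0.009], [-0.003, -1.0, -0.001], [0.009, 0.001, -1.0]]
(0, 0.22, 0.33) -> [-0.0028 -0.2401  0.008 ]
(0, 0.22, 0.25) -> [-0.0036 -0.2402  0.088 ]
```

View pics/s2.png

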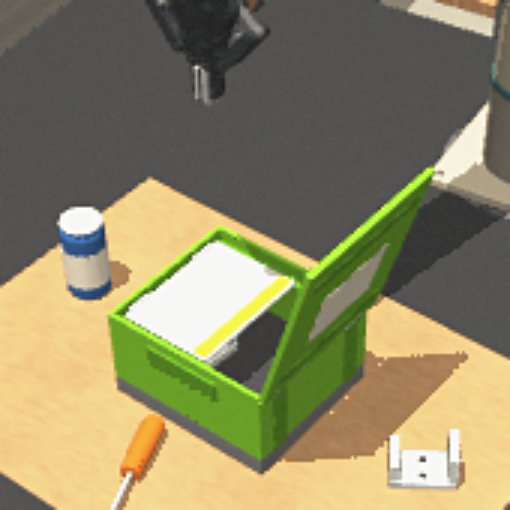

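The flap lies flat (yellow strip at about (245,320)) and the cover is still open. Next I'll cross over the cover to its outer side.

{"method": "drive_tool", "body": {"increments": [[0, -0.08, 0, 0, 0, 0, 0], [0, -0.16, 0, 0, 0, 0, 0], [0, -0.24, 0, 0, 0, 0, 0], [0, -0.32, 0, 0, 0, 0, 0], [0, -0.4, 0, 0, 0, 0, 0]]}}

```text
time: 4.03
tool_pos: [0.5418, 0.0579, 0.3529]
eef_rot: [[0.992, -0.127, -0.003], [-0.127, -0.992, -0.001], [-0.003, 0.001, -1.0]]
force: [0.9, 0.1, 0.0]
grip_width: 0.0001
grip_force: 0.0
```

To row units: 0.072 m / 0.5 = 0.144, 0.06 m / 0.5 = 0.12.

{"method": "drive_tool", "body": {"increments": [[0, -0.06, 0, 0, 0, 0, 0], [0, -0.09, 0, 0, 0, 0, 0], [0, -0.09, 0.06, 0, 0, 0, 0], [0, -0.09, 0.12, 0, 0, 0, 0], [0, -0.09, 0.144, 0, 0, 0, 0]]}}

```text
time: 4.45
tool_pos: [0.5453, 0.1009, 0.2773]
eef_rot: [[0.992, -0.125, -0.008], [-0.125, -0.992, -0.002], [-0.008, 0.003, -1.0]]
force: [-0.6, -1.2, -0.9]
grip_width: 0.0002
grip_force: 0.0
```

```bash
python3 - <<'E'
from h import *
L=[]
w=.0145
for th,r in [(1.57,.165),(1.4,.168),(1.2,.172),(1.0,.175),(.8,.178),(.6,.18),(.4,.182),(.2,.184),(0,.185)]:
    c,s=np.cos(th),np.sin(th); L.append((0,round(.1-r*c+.008*s+w,4),round(.09+r*s+.008*c,4)))
show(*L)
E
```

```text
t 4.45 case tcp [-0.0028  0.2253  0.2558] F [-0.5721 -1.1918 -0.8534] w 0.00023000791939015963
toolR in case [[1.0, -0.001, -0.008], [-0.001, -1.0, -0.003], [-0.008, 0.003, -1.0]]
(0, np.float64(0.1224), np.float64(0.255)) -> [0.0029 0.1029 0.0011]
(0, np.float64(0.0938), np.float64(0.2569)) -> [ 0.0029  0.1315 -0.0007]
(0, np.float64(0.0596), np.float64(0.2532)) -> [0.003  0.1657 0.0031]
(0, np.float64(0.0267), np.float64(0.2416)) -> [0.0031 0.1986 0.0148]
(0, np.float64(-0.0038), np.float64(0.2233)) -> [0.0032 0.229  0.0332]
(0, np.float64(-0.0295), np.float64(0.1982)) -> [0.0035 0.2546 0.0584]
(0, np.float64(-0.05), np.float64(0.1682)) -> [0.0037 0.275  0.0885]
(0, np.float64(-0.0642), np.float64(0.1344)) -> [0.004  0.2891 0.1223]
(0, np.float64(-0.0705), np.float64(0.098)) -> [0.0043 0.2953 0.1588]
```

To row units: 0.103 m / 0.5 = 0.206, 0.003 m / 0.5 = 0.006.

{"method": "drive_tool", "body": {"increments": [[0.004, 0.05, 0, 0, 0, 0, 0], [0.006, 0.09, 0, 0, 0, 0, 0], [0.006, 0.13, 0, 0, 0, 0, 0], [0.006, 0.17, 0, 0, 0, 0, 0], [0.006, 0.206, 0, 0, 0, 0, 0]]}}

```text
time: 4.87
tool_pos: [0.5376, -0.0015, 0.2812]
eef_rot: [[0.992, -0.126, -0.002], [-0.126, -0.992, 0.001], [-0.002, -0.001, -1.0]]
force: [0.7, 2.3, 2.0]
grip_width: -0.0
grip_force: 1.3
```

```bash
python3 -c "
from h import *
show((0,.0938,.257),(0,.0596,.2532),(0,.0267,.2416),(0,-.0038,.2233),(0,-.0295,.1982))
import cv2;cv2.imwrite('pics/s3.png',cv2.resize(eyes.camera('side')[20:220,150:340],None,fx=3,fy=3)[:570])"
```

```text
t 4.8667 case tcp [0.0024 0.1227 0.2597] F [0.6956 2.297  2.0402] w -3.6839986350157133e-05
toolR in case [[1.0, -0.001, -0.002], [-0.001, -1.0, 0.001], [-0.002, -0.001, -1.0]]
(0, 0.0938, 0.257) -> [-0.0023  0.0289  0.0027]
(0, 0.0596, 0.2532) -> [-0.0023  0.0631  0.0065]
(0, 0.0267, 0.2416) -> [-0.0022  0.096   0.018 ]
(0, -0.0038, 0.2233) -> [-0.0021  0.1266  0.0363]
(0, -0.0295, 0.1982) -> [-0.002   0.1523  0.0614]
```

View pics/s3.png

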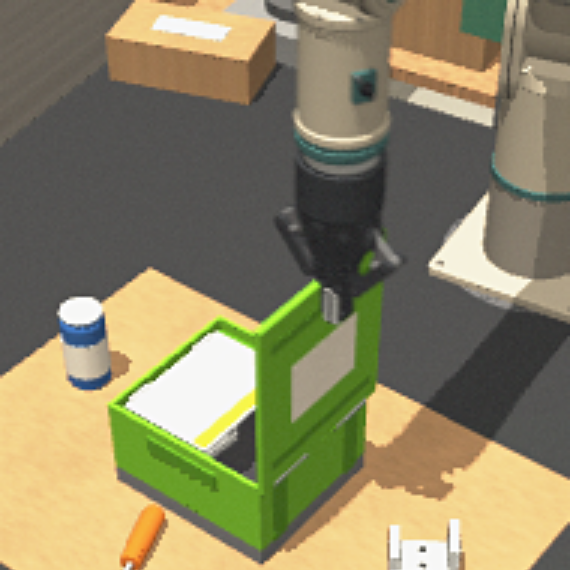

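The fingers, at about (338,300), are against the cover's outer face near the free edge, and the cover is upright. I'll follow the arc.

To row units: 0.12 m / 0.5 = 0.24, -0.002 m / 0.5 = -0.004.

{"method": "drive_tool", "body": {"increments": [[-0.004, 0.05, 0.004, 0, 0, 0, 0], [-0.004, 0.1, 0.01, 0, 0, 0, 0], [-0.004, 0.15, 0.02, 0, 0, 0, 0], [-0.004, 0.196, 0.038, 0, 0, 0, 0], [-0.004, 0.24, 0.064, 0, 0, 0, 0]]}}

```text
time: 5.33
tool_pos: [0.5208, -0.1197, 0.2495]
eef_rot: [[0.992, -0.126, -0.001], [-0.126, -0.992, 0.002], [-0.001, -0.002, -1.0]]
force: [1.2, 3.1, -0.2]
grip_width: -0.0002
grip_force: 1.1
```

```bash
python3 -c "
from h import *
show((0,-.0038,.2233),(0,-.0295,.1982),(0,-.05,.1682),(0,-.0642,.1344),(0,-.0705,.098))"
```

```text
t 5.3333 case tcp [0.0004 0.0034 0.228 ] F [ 1.1725  3.0823 -0.2284] w -0.00019562646998212514
toolR in case [[1.0, -0.001, -0.001], [-0.001, -1.0, 0.002], [-0.001, -0.002, -1.0]]
(0, -0.0038, 0.2233) -> [-0.0004  0.0072  0.0047]
(0, -0.0295, 0.1982) -> [-0.0003  0.0329  0.0298]
(0, -0.05, 0.1682) -> [-0.0003  0.0535  0.0597]
(0, -0.0642, 0.1344) -> [-0.0003  0.0677  0.0935]
(0, -0.0705, 0.098) -> [-0.0002  0.0741  0.1299]
```

To row units: 0.078 m / 0.5 = 0.156, 0.062 m / 0.5 = 0.124.

{"method": "drive_tool", "body": {"increments": [[0, 0.036, 0.028, 0, 0, 0, 0], [0, 0.066, 0.06, 0, 0, 0, 0], [0, 0.09, 0.092, 0, 0, 0, 0], [0, 0.11, 0.124, 0, 0, 0, 0], [0, 0.124, 0.156, 0, 0, 0, 0]]}}

```text
time: 5.75
tool_pos: [0.5124, -0.1816, 0.1705]
eef_rot: [[0.992, -0.127, -0.002], [-0.127, -0.992, 0.001], [-0.002, -0.001, -1.0]]
force: [-0.3, 2.1, 0.9]
grip_width: 0.0002
grip_force: 0.7
```

```bash
python3 -c "
from h import *
show((0,-.0642,.1344),(0,-.0705,.098))
import cv2;cv2.imwrite('pics/s4.png',cv2.resize(eyes.camera('side')[40:220,150:340],None,fx=3,fy=3))"
```

```text
t 5.75 case tcp [-0.0003 -0.0591  0.149 ] F [-0.2637  2.0599  0.8744] w 0.00015515171458004232
toolR in case [[1.0, -0.002, -0.002], [-0.002, -1.0, 0.001], [-0.002, -0.001, -1.0]]
(0, -0.0642, 0.1344) -> [0.0003 0.0051 0.0146]
(0, -0.0705, 0.098) -> [0.0004 0.0114 0.051 ]
```

View pics/s4.png

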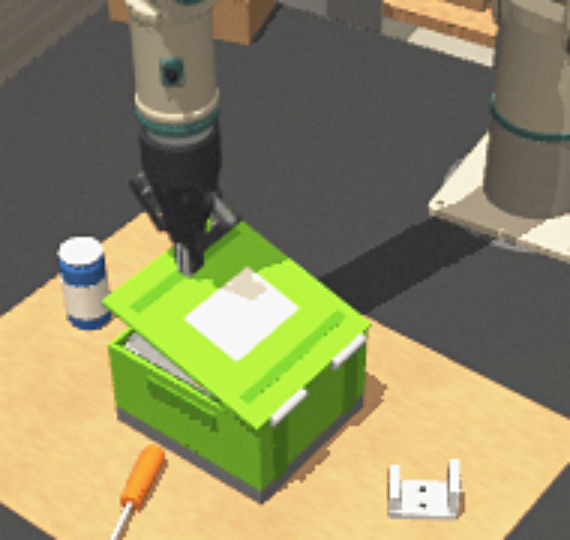

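The cover is nearly down, with the fingertips at (187,265) near its free edge. I'll press it shut.

To row units: 0.052 m / 0.5 = 0.104, 0.048 m / 0.5 = 0.096.

{"method": "drive_tool", "body": {"increments": [[0, 0.008, 0.024, 0, 0, 0, 0], [0, 0.012, 0.05, 0, 0, 0, 0], [0, 0.014, 0.076, 0, 0, 0, 0], [0, 0.014, 0.096, 0, 0, 0, 0], [0, 0.014, 0.104, 0, 0, 0, 0]]}}

```text
time: 6.22
tool_pos: [0.5118, -0.1885, 0.1212]
eef_rot: [[0.992, -0.126, -0.002], [-0.126, -0.992, 0.0], [-0.002, -0.0, -1.0]]
force: [-10.3, 2.9, 48.7]
grip_width: -0.0003
grip_force: 24.3
```

To row units: 0.004 m / 0.5 = 0.008, 0.002 m / 0.5 = 0.004.

{"method": "drive_tool", "body": {"increments": [[0, 0, 0.004, 0, 0, 0, 0], [0, 0, 0.008, 0, 0, 0, 0], [0, 0, 0.008, 0, 0, 0, 0], [0, 0, 0.008, 0, 0, 0, 0]]}}

```text
time: 6.55
tool_pos: [0.5118, -0.1885, 0.1212]
eef_rot: [[0.992, -0.127, 0.0], [-0.127, -0.992, 0.0], [0.0, -0.0, -1.0]]
force: [-11.0, 2.9, 44.3]
grip_width: 0.0002
grip_force: 21.9
```

To row units: -0.15 m / 0.5 = -0.3, -0.11 m / 0.5 = -0.22.

{"method": "drive_tool", "body": {"increments": [[0, 0, -0.06, 0, 0, 0, 0], [0, 0, -0.14, 0, 0, 0, 0], [0, 0, -0.22, 0, 0, 0, 0], [0, 0, -0.3, 0, 0, 0, 0], [0, 0, -0.3, 0, 0, 0, 0]]}}

```text
time: 6.97
tool_pos: [0.5167, -0.1895, 0.274]
eef_rot: [[0.992, -0.126, 0.013], [-0.126, -0.992, -0.004], [0.013, 0.002, -1.0]]
force: [1.8, -0.7, 0.1]
grip_width: -0.0001
grip_force: 0.0
```

```bash
python3 -c "
from h import *
show()
import cv2;cv2.imwrite('pics/s5.png',cv2.resize(eyes.camera('side')[40:220,150:340],None,fx=3,fy=3))"
```

```text
t 6.9667 case tcp [ 0.005  -0.0664  0.2525] F [ 1.7612 -0.6591  0.1462] w -0.00013416530919172924
toolR in case [[1.0, -0.001, 0.013], [-0.001, -1.0, -0.002], [0.013, 0.002, -1.0]]
```

View pics/s5.png

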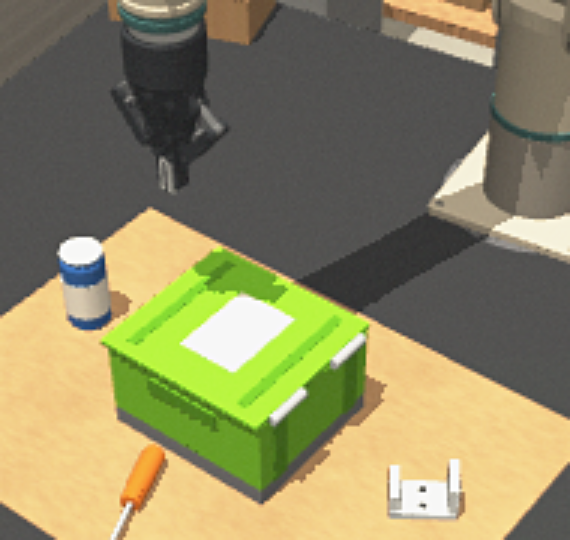

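The cover is shut level on the rim, the can, scraper and bracket haven't moved, and the gripper at (170,180) is well clear.

```bash
python3 -c "
from bench import sign_off
print(sign_off())"
```

```text
the job is handed in; nothing more can be done
None
```

I folded the flap flat, then shut the cover over it, and handed the job in at about 7 s with the arm clear; the camera showed the can, scraper and bench bracket unmoved, but the packed bracket is hidden under the flap and no verdict was returned.

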